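Lay the espresso tray

ROBOT

A 7-joint arm with a two-finger parallel gripper is mounted at the origin on the work surface. World frame = base frame: x ahead of the robot, y to its left, z up, the work surface at z = 0. Lengths are in m, angles in rad, forces in N, time in s.
With the tool pointing down it reaches from about 0.425 to 0.925 m from the base axis. Payload 6.8 kg.
Tool frame: the origin (TCP) lies on the front face of the gripper's body, between the roots of the fingers; the fingertips stand 73 mm ahead of it and the grasp point (between the pads) lies 54 mm ahead of it (env.nose_length is the distance from the TCP to the fingertips, in m); z points along the fingers, y is the line along which they close (so a half turn about z gives the same grasp; the last joint's range is limited). The gripper opens to 85 mm and grips with 20 to 120 N. Pads are 22 mm wide; open, the fingers measure 114 mm over their backs; the gripper's body (76 mm by 85 mm) begins 54 mm behind the grasp point. The pads swing forward as they close: fully open they stand 13 mm farther back than shut.
Start: joints at [1.225, 0.477, 0.022, 1.555, -0.011, 1.109, -0.083], TCP at [0.159, -0.656, 0.304] pointing down, gripper open.
Joint ranges: [-2.96, 2.96], [-0.34, 2.1], [-1.41, 1.46], [0.24, 2.44], [-1.37, 4.51], [0.17, 1.92], [-2.96, 2.96]. Speed limits (rad/s): [2.39, 2.39, 3.14, 3.14, 3.14, 3.14, 3.14].

INTERFACE

Orientations are given as a unit quaternion [w, x, y, z].
In Python, from cell import env, kin, camera, calibration, job gives the robot as it stands. The module is installed in compiled form; this text tells all that it offers. Calls block until the motion is done:
- env.reach(position, orientation): joint-space move of the TCP to a pose.
- env.movel(position, velocity=0.15, rot=None, stop_force=None): straight line of the TCP; rot=None keeps the orientation; velocity is the mean speed in m/s. With stop_force (N) it stops when the force on the tool has changed by that much, and returns True; else False.
- env.goto_joints(angles): joint-space move.
- env.grip(opening, f_grip=None): finger opening in m; f_grip is the grip in N (None keeps the last); returns when the fingers have stopped.
- env.dwell(seconds).
- kin.inverse_kinematics(position, orientation): joint angles nearest the present ones, or None.
- env.get_state(): the state.
- camera(name): name is "scene" or "top" or "wrist"; returns (picture, depth): 400x640x3 uint8, blue, green, red; 400x640 float32, m along the optical axis (not along the pixel's ray), 0 where there is no reading.
- calibration(name): a dict with "fx", "fy", "cx", "cy" (pixels), "rvec" (rotation vector, rad) and "tvec" (3), from world to camera coordinates, as OpenCV has them. Camera axes: x right, y down, z forward; pixel columns grow to the right and rows downward; lengths in m; the calibration is good to about 2 mm. A picture is of the moment at which its call begins: read the wrist's pose just before it. calibration takes no time and is no camera call; for the wrist camera it gives the pose at the moment of the call.
A pose or a line that the arm cannot do raises env.PlanningError and nothing moves.
- job.job_done(): hands the job in; it is judged then, once.
The state is a dict: "time": time; "qpos": joint angles; "joint_velocities": joint speeds; "joint_torque": joint torques, N m; "tcp_pos": TCP position; "orientation": TCP orientation; "force": force on the tool from outside, world axes, zero at the start; "torque": the same for the moment, N m; "opening": finger opening in m; "gripper_force": force on a finger pad.
Only numpy, scipy, OpenCV 4.12 (cv2) and the standard library are available. Lean on these libraries where they do the work, as an engineer would, in place of code of your own. Each camera call takes 0.05 s, during which the arm holds its last target. There are 200 camera calls.

TASK

Lay the serving tray for an espresso: set the small espresso cup upright in the middle of the saucer, stand the small open milk jug upright in the middle of the square cork coaster, and lay the wooden sugar spoon, the one with the round bowl, bowl up, lengthwise in the middle of the oblong marble rest (either end may point either way). Set each down gently without dropping it, and leave the large cup, the cocoa shaker and the flat-bladed spreader where they are.

Things in the scene. Friction and masses are not known exactly. Their poses are not given: they have to be found in the camera images.
- tray: Dark wooden serving tray, fixed, 190 mm (its x) by 380 mm (its y); floor 6 mm thick, rim 8 mm wide and 12 mm high above the counter. Origin: centre of its underside, on the counter. The saucer, the coaster and the spoon rest sit fixed on its floor in one row along its y, about 120 mm apart, in any order.
- saucer: Round pale grey-green ceramic saucer, 100 mm across, 13 mm high, fixed on the tray. Flat well about 60 mm across in the middle, 5 mm above the underside. Origin: centre of its underside, z up.
- coaster: Flat square cork coaster, 86 x 86 x 6 mm, fixed on the tray, no rim. Origin: centre of its underside, z up; the jug stands on the top face, 6 mm above it.
- spoon_rest: Oblong white marble spoon rest, 158 mm (its x, across the tray's length) by 56 mm (its y), fixed on the tray. Flat top 8 mm above its underside; open along both long sides, only at each end a lip 5 mm wide that rises 4 mm above the flat top. Origin: centre of its underside.
- espresso_cup: The small pale grey-green ceramic cup with a handle, 56 mm high, open on top; outside diameter 38 mm at the foot, 54 mm at 14 mm height, 60 mm at 32 mm height, 62 mm at the rim; wall 4 mm. The handle sticks out 22 mm beyond the wall towards its +y; along its x the sides are clear to grip. About 140 g. Origin: centre of its underside, z up.
- milk_jug: The small open steel milk jug, 64 mm high, about 50 mm in outside diameter (49 to 52) over its whole height, wall 3 mm. Its handle sticks out 22 mm towards +y, a short spout 11 mm towards -y at the rim; along its x the sides are clear to grip. About 120 g. Origin: centre of its underside, z up.
- sugar_spoon: Light wooden sugar spoon with a round hollow bowl, lying flat with its length along its x, 116 mm long: straight handle 11 mm wide (y) and 8 mm thick from x = -58 to +24 mm, bowl 34 mm across and 10 mm high centred at x = +41 mm. About 25 g, it balances within 15 mm of its origin. Origin: middle of its length, on its underside; z up.
- cappuccino_cup: Look-alike, stays: the large cup of the same ceramic, 90 mm across the rim, 62 mm high, handle 22 mm out towards +y. Loose. Origin: centre of its underside.
- cocoa_shaker: Look-alike, stays: steel cocoa shaker without handle, 54 mm across, 86 mm high, closed domed top with small dark holes. Loose. Origin: centre of its underside.
- spreader: Look-alike, stays: light wooden spreader with the spoon's handle (11 mm wide, 8 mm thick) but a flat rectangular blade 36 x 24 x 5 mm at its +x end instead of a bowl; 117 mm long. Loose, lying flat. Origin: middle of its length, on its underside.
Not all that is in view belongs to the job. Leave any yellow look-alike of the espresso_cup alone. Leave any pink look-alike of the milk_jug alone.

How it is judged:
By the outcome, as a careful person would: the job done as asked, in the order asked, and still so for the second after the job is handed in, with the robot touching nothing.
It also fails if it takes over 96 s, if anything falls off the work surface, if the arm or the gripper's body presses on something with over 40 N, if the wrist force passes 120 N, or if a joint passes its speed limit or range.

## Working session

There is one attempt and no reset: what is moved stays moved. The work goes in short steps, each a Python script; the robot and the scene stay as the last script left them, time stands still between calls to the robot, and variables do not carry over. Pictures are saved under pics/ and viewed, at most 14 in all, crops included, and the job is handed in when it is done.

```bash
mkdir -p pics
cat > h.py <<'E'
import numpy as np, cv2
from cell import env, kin, camera, calibration, job
def cam(n):
    c=calibration(n); R=cv2.Rodrigues(np.array(c["rvec"],float))[0]; t=np.array(c["tvec"],float).ravel(); return c,R,t
def world(n,depth,c=None):
    c,R,t=c or cam(n); v,u=np.mgrid[:depth.shape[0],:depth.shape[1]]
    P=np.stack([(u-c["cx"])/c["fx"]*depth,(v-c["cy"])/c["fy"]*depth,depth],-1)
    return (P-t)@R
def ray(n,u,v,z,c=None):
    c,R,t=c or cam(n); d=R.T@np.array([(u-c["cx"])/c["fx"],(v-c["cy"])/c["fy"],1]); o=-R.T@t
    return o+d*(z-o[2])/d[2]
E
python3 - <<'E'
from h import *
for n in ("scene","top"):
    p,d=camera(n); cv2.imwrite(f"pics/{n}0.png",p); np.save(n+"0.npy",d)
    c,R,t=cam(n); print(n,c["fx"],-R.T@t,R[2],(d>0).mean())
s=env.get_state();print(s["time"],s["tcp_pos"],s["orientation"],env.nose_length)
E
```

```text
scene 492.8976812900706 [0.98357849 0.84179323 0.95131976] [-0.39101474 -0.62068677 -0.67959945] 0.996109375
top 453.1832779544633 [ 0.3870066  -0.01174473  1.02369633] [ 0.09648431  0.02514259 -0.9950169 ] 0.99609765625
0.1 [ 0.15891566 -0.65560241  0.30301384] [-8.17390585e-04  9.92940053e-01  1.18614345e-01 -1.43620960e-04] 0.0726
```

View pics/top0.png

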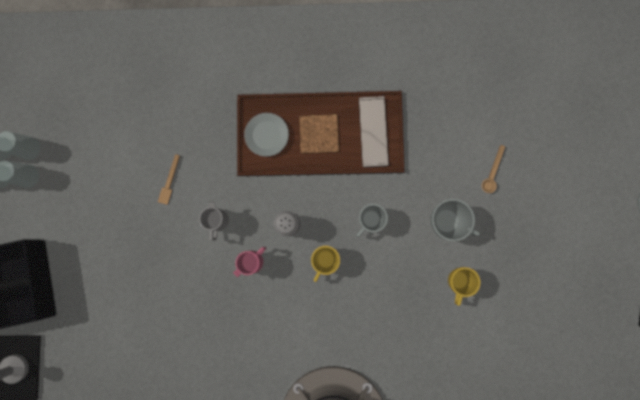

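View pics/scene0.png

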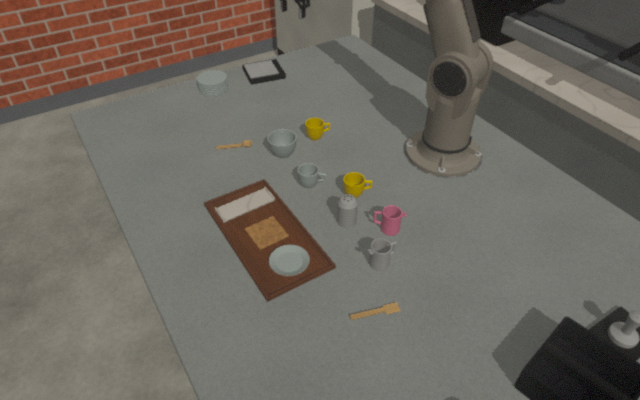

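Top view: the row at the front has jug candidates at (212,219) steel open with handle, (286,223) closed dotted shaker, and (249,263) pink. Cups are at (373,218) small grey-green, (454,220) large, and yellow at (325,261) and (465,282). Sticks are at (495,170) with a round bowl and (170,180) with a flat blade. On the tray: saucer (267,135), coaster (319,133), rest (374,132). My picks are (373,218), (212,219) and (495,170). I'll confirm them in a crop and measure.

Run:
```python
from h import *
p=cv2.imread("pics/top0.png"); d=np.load("top0.npy")
b=np.clip(p.astype(float)*1.8,0,255).astype(np.uint8)
ims=[cv2.resize(b[v-35:v+35,u-35:u+35],(260,260),interpolation=cv2.INTER_CUBIC) for u,v in((373,218),(212,219),(495,170),(454,220),(286,223),(170,180))]
cv2.imwrite("pics/crop0.png",np.vstack([np.hstack(ims[:3]),np.hstack(ims[3:])]))
W=world("top",d); Z=W[...,2]
print("table z",np.median(Z[60:320:5,420:600:5]),"tray floor",np.median(Z[100:170,343:353]))
m=((Z>0.004)&(Z<0.12)).astype(np.uint8); m[:,:120]=0; m[300:]=0; m[:60]=0
n,l,s,ce=cv2.connectedComponentsWithStats(m)
for i in range(1,n):
    if s[i,4]<40: continue
    q=W[l==i]; zt=np.percentile(q[:,2],97); 
    print(ce[i].round(0),s[i,4],"ztop",zt.round(3),"mean",q[:,:2].mean(0).round(4), "ext",(q.max(0)-q.min(0))[:2].round(3))
```

```text
table z -0.000280924489897736 tray floor 0.005985709827365926
[320. 134.] 12707 ztop 0.017 mean [0.6314 0.0193] ext [0.197 0.389]
[494. 172.] 284 ztop 0.012 mean [ 0.5364 -0.3704] ext [0.109 0.058]
[169. 181.] 307 ztop 0.011 mean [0.5278 0.3647] ext [0.115 0.046]
[454. 220.] 1438 ztop 0.063 mean [ 0.4278 -0.2697] ext [0.091 0.101]
[214. 220.] 612 ztop 0.066 mean [0.4363 0.2541] ext [0.081 0.064]
[373. 219.] 671 ztop 0.057 mean [ 0.4341 -0.0942] ext [0.068 0.065]
[287. 224.] 547 ztop 0.087 mean [0.4244 0.0885] ext [0.053 0.052]
[249. 262.] 537 ztop 0.066 mean [0.3433 0.1752] ext [0.062 0.073]
[325. 261.] 659 ztop 0.058 mean [0.3437 0.0114] ext [0.074 0.057]
[464. 282.] 753 ztop 0.057 mean [ 0.2941 -0.2866] ext [0.07  0.067]
```

View pics/crop0.png

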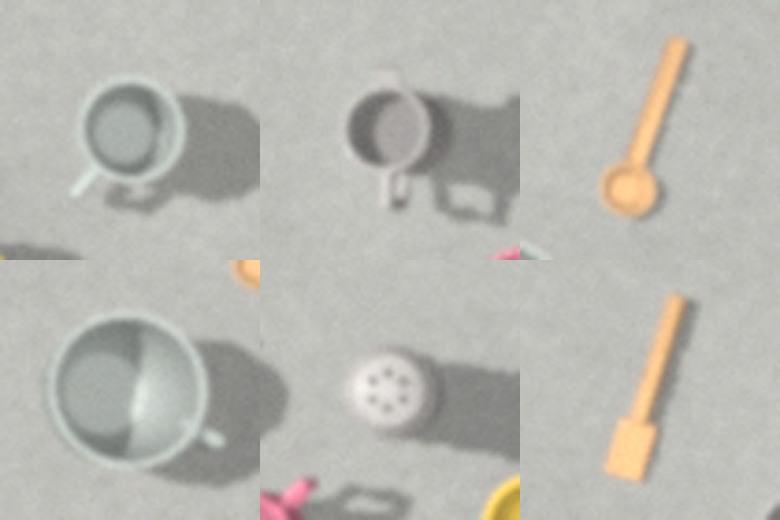

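Confirmed: the small grey-green cup, the open spouted jug, and the spoon with the round bowl. Next come the precise poses.

```bash
cat >> h.py <<'E'
def circ(q):
    A=np.c_[2*q,np.ones(len(q))]; s=np.linalg.lstsq(A,(q**2).sum(1),rcond=None)[0]; return s[:2],np.sqrt(s[2]+s[:2]@s[:2])
def quat(phi): # tool down, closing line at world angle phi
    a=(phi+np.pi/2)/2; return np.array([0,np.cos(a),np.sin(a),0])
def pose(phi,xyz):
    """choose of the half-turn equivalents the one nearest the present joints"""
    q0=np.array(env.get_state()["qpos"]); best=None
    for k in (-1,0,1,2):
        q=kin.inverse_kinematics(xyz,quat(phi+k*np.pi))
        if q is not None:
            c=np.abs(np.array(q)-q0).max()
            if best is None or c<best[0]: best=(c,phi+k*np.pi,np.array(q))
    return best
E
cat > meas.py <<'E'
from h import *
p=cv2.imread("pics/top0.png"); d=np.load("top0.npy"); C=cam("top"); W=world("top",d); Z=W[...,2]
def sel(c,r,z0,z1): return W[(np.hypot(W[...,0]-c[0],W[...,1]-c[1])<r)&(Z>z0)&(Z<z1)]
def rimfit(uv,h,r):   # outer contour of raised blob, ray-cast to rim plane
    u,v=uv; m=((Z>h-0.006)&(Z<h+.01)).astype(np.uint8); w=np.zeros_like(m); w[v-30:v+30,u-32:u+32]=1; m*=w
    c=max(cv2.findContours(m,0,1)[0],key=cv2.contourArea)[:,0]
    q=np.array([ray("top",x,y,h,C)[:2] for x,y in c]); o,R=circ(q)
    for _ in range(8):
        e=abs(np.hypot(*(q-o).T)-R); k=e<max(.003,np.median(e)*1.2); o,R=circ(q[k])
    return o,R
for n,uv,h,hz in (("cup",(373,218),.056,(.008,.05)),("jug",(212,219),.064,(.008,.056)),("saucer",(267,135),.019,None)):
    o,R=rimfit(uv,h,0); print(n,o.round(4),R.round(4),end=" ")
    if hz:
        q=sel(o,.062,.015,.075); rr=np.hypot(*(q[:,:2]-o).T); f=q[rr>(.037 if n=="cup" else .034)]
        a=np.arctan2(f[:,1]-o[1],f[:,0]-o[0]); print(len(f),"handle deg",np.degrees(np.angle(np.exp(1j*a).mean())).round(1),np.degrees(np.std(a)).round(1),end="")
    print()
hsv=cv2.cvtColor(p,cv2.COLOR_BGR2HSV)
def rect(m,z,n):
    m=cv2.morphologyEx(m.astype(np.uint8),cv2.MORPH_CLOSE,np.ones((3,3)))
    c=max(cv2.findContours(m,0,1)[0],key=cv2.contourArea)[:,0]
    q=np.array([ray("top",x,y,z,C)[:2] for x,y in c]); r=cv2.minAreaRect((q*1000).astype(np.float32)); print(n,r); return q
def win(x0,y0,x1,y1):
    w=np.zeros(p.shape[:2],bool); w[y0:y1,x0:x1]=1; return w
H,S,V=cv2.split(hsv)
print([hsv[v,u] for u,v in((319,133),(374,125),(345,133),(500,155),(490,120))])
rect(win(290,105,348,162)&(V>95),.012,"coaster")
rect(win(350,90,398,175)&(S<90)&(V>90),.014,"rest")
rect(win(228,85,412,182)&(Z>.004),.012,"tray")
q=rect(win(470,135,520,200)&(S>90),.007,"spoon")
# spoon axis from the handle, from pixel points
ys,xs=np.where(win(470,135,520,200)&(S>90)); P=np.array([ray("top",x,y,.008,C)[:2] for x,y in zip(xs,ys)])
h=P[P[:,0]>.525]; vx,vy,x0,y0=cv2.fitLine(h.astype(np.float32),2,0,.001,.001).ravel(); a=np.array([vx,vy]); 
t=(P-[x0,y0])@a; print("axis deg",np.degrees(np.arctan2(vy,vx)),"ends",t.min(),t.max(),"mid",np.array([x0,y0])+a*(t.min()+t.max())/2)
E
python3 meas.py
```

```text
cup [ 0.4345 -0.0935] 0.0298 24 handle deg 138.1 2.8
jug [0.4385 0.2526] 0.0246 47 handle deg 179.6 163.7
saucer [0.6294 0.1401] 0.0483 
[array([ 13, 117, 126], dtype=uint8), array([ 14,  28, 157], dtype=uint8), array([  9, 134,  80], dtype=uint8), array([ 16, 106, 137], dtype=uint8), array([ 36,  12, 108], dtype=uint8)]
coaster ((631.42626953125, 22.328262329101562), (86.73589324951172, 86.47940063476562), 1.3627694845199585)
rest ((633.9553833007812, -101.04347229003906), (161.38450622558594, 59.98287582397461), 1.8154493570327759)
tray ((634.9281005859375, 18.686141967773438), (207.61968994140625, 396.3545837402344), 1.0288524627685547)
spoon ((544.8572998046875, -367.9595642089844), (28.13074493408203, 108.29415893554688), 75.74166870117188)
axis deg -22.303547 ends -0.07121049310069523 0.03795080231733288 mid [ 0.54406981 -0.37115373]
```

Run:
```python
from h import *
xyz=[.4345,-.0935,.24]
b=pose(np.radians(48),xyz); print(b)
env.reach(xyz,quat(b[1])); s=env.get_state(); print(s["time"],s["tcp_pos"],s["force"])
C=cam("wrist"); p,d=camera("wrist"); cv2.imwrite("pics/w1.png",p)
W=world("wrist",d,C); Z=W[...,2]; np.savez("w1.npz",W=W); print(-C[1].T@C[2])
m=((Z>.051)&(Z<.062)&(np.hypot(W[...,0]-.4345,W[...,1]+.0935)<.05))
q=W[m][:,:2]; r=np.hypot(*(q-[.4345,-.0935]).T); print(len(q),q[r<.036].min(0),q[r<.036].max(0), np.median(Z[m]))
c=max(cv2.findContours(m.astype(np.uint8),0,1)[0],key=cv2.contourArea)[:,0]
q=np.array([ray("wrist",x,y,.056,C)[:2] for x,y in c]); o,R=circ(q)
for _ in range(8): k=abs(np.hypot(*(q-o).T)-R)<.002; o,R=circ(q[k])
print("cup",o,R)
h=W[(Z>.015)&(Z<.055)]; rr=np.hypot(*(h[:,:2]-o).T); h=h[(rr>.035)&(rr<.055)]; print("handle",len(h),np.degrees(np.arctan2(*(h[:,:2]-o).mean(0)[::-1])))
```

```text
(np.float64(0.7823771517478885), np.float64(7.120943348136865), array([ 0.70637629,  0.25283307, -0.71420747,  2.1115567 ,  0.21999029,
        0.8493551 ,  0.69925173]))
2.35 [ 0.43467384 -0.09451853  0.24001648] [ 0.25612162 -1.22814633 -0.06273502]
[ 0.37184101 -0.0380934   0.31056815]
916 [ 0.40590469 -0.12404434] [ 0.46677423 -0.06294629] 0.05620806229657031
cup [ 0.43632138 -0.09336523] 0.030381743171230192
handle 160 138.65783600862997
```

View pics/w1.png

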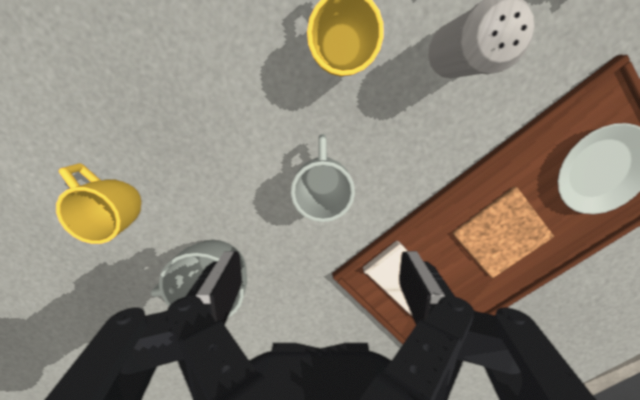

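The wrist view shows the small grey-green cup at (323,190) with its handle upward, clear between the finger lines. It agrees with the top view within 2 mm. I'll grasp it.

Run:
```python
from h import *
o=np.array([.4360,-.0935])
env.movel([*o,.14],velocity=.25); env.movel([*o,.086],velocity=.1)
env.grip(.05,f_grip=35); s=env.get_state(); print(s["opening"],s["gripper_force"],s["tcp_pos"],s["time"])
env.movel([*o,.22],velocity=.2); s=env.get_state(); print(s["opening"],s["force"],s["time"])
# saucer etc seen from the wrist, earlier view
p=cv2.imread("pics/w1.png"); W=np.load("w1.npz")["W"]; Z=W[...,2]
q=W[(Z>.0165)&(Z<.022)&(np.hypot(W[...,0]-.629,W[...,1]-.14)<.056)][:,:2]; print("saucer lim",len(q))
b=pose(np.radians(48),[.63,.14,.24]); print(b)
```

```text
0.059444966149481124 36.395062924893864 [ 0.43653418 -0.09359161  0.08676947] 4.0
0.05956669261036956 [ 1.05711638  0.77314481 -1.91283199] 4.8167
saucer lim 1437
(np.float64(0.4985410223563157), np.float64(0.8377580409572782), array([ 0.19412717,  0.5959157 , -0.72720724,  1.65245616,  0.44091826,
        1.06397843,  0.17189602]))
```

Run:
```python
from h import *
xyz=[.66,.05,.36]; b=pose(np.radians(48),xyz); print(b[0])
env.reach(xyz,quat(b[1])); env.dwell(.3)
C=cam("wrist"); p,d=camera("wrist"); cv2.imwrite("pics/w2.png",p); W=world("wrist",d,C); np.savez("w2.npz",W=W)
Z=W[...,2]; X=W[...,0];Y=W[...,1]; H,S,V=cv2.split(cv2.cvtColor(p,cv2.COLOR_BGR2HSV))
def cont(m): return max(cv2.findContours(cv2.morphologyEx(m.astype(np.uint8),cv2.MORPH_OPEN,np.ones((3,3))),0,1)[0],key=cv2.contourArea)[:,0]
c=cont((np.hypot(X-.63,Y-.14)<.057)&(Z>.0085)&(Z<.03)&(S<70))
q=np.array([ray("wrist",x,y,.019,C)[:2] for x,y in c]); o,R=circ(q)
for _ in range(8): k=abs(np.hypot(*(q-o).T)-R)<.0025; o,R=circ(q[k])
print("saucer",o,R,k.mean())
for n,c0,s,z,m in (("coaster",(.631,.022),(.055,.055),.012,V>95),("rest",(.634,-.101),(.09,.04),.014,(S<70))):
    try:
        c=cont(m&(abs(X-c0[0])<s[0])&(abs(Y-c0[1])<s[1])&(Z<.03)&(Z>z-.003)); q=np.array([ray("wrist",x,y,z,C)[:2] for x,y in c]); print(n,cv2.minAreaRect((q*1000).astype(np.float32)))
    except Exception as e: print(n,e)
print(env.get_state()["time"])
```

```text
0.6440510103119168
saucer [0.63145922 0.13977695] 0.04881218212781683 0.9952380952380953
coaster ((632.4950561523438, 21.111589431762695), (85.46532440185547, 85.85016632080078), 1.6205235719680786)
rest ((633.10791015625, -102.40967559814453), (155.9194793701172, 57.743385314941406), 2.2591686248779297)
6.3167
```

View pics/w2.png

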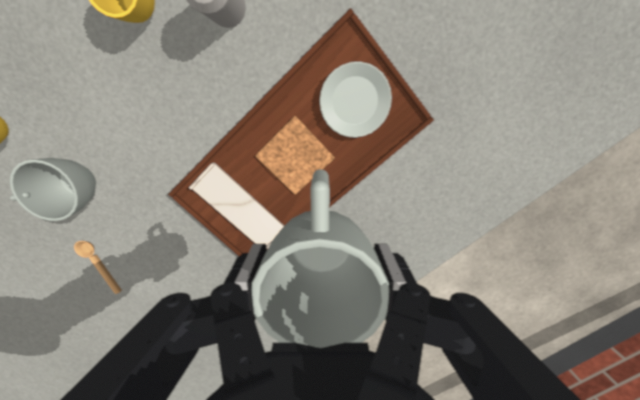

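The wrist view shows the held cup upright (320,300), saucer at (355,99), coaster at (294,155), rest at (235,205), and the tray free of anything else. I'll lower the cup.

```bash
cat >> h.py <<'E'
def lower(o,z0,z1,f=5,v=.03):
    env.movel([*o,z0],velocity=.2); env.dwell(.2)
    hit=env.movel([*o,z1],velocity=v,stop_force=f); s=env.get_state()
    print("hit",hit,"tcp",s["tcp_pos"].round(4) if hasattr(s["tcp_pos"],"round") else s["tcp_pos"],"t",s["time"],"F",np.round(s["force"],1)); return s["tcp_pos"]
E
python3 - <<'E'
from h import *
o=np.array([.631,.140]); 
env.movel([*o,.20],velocity=.3)
t=lower(o,.107,.0945)
env.grip(.080); s=env.get_state(); print(s["opening"],s["time"])
env.movel([*t[:2],.2],velocity=.2)
C=cam("wrist"); p,d=camera("wrist"); cv2.imwrite("pics/w3.png",p); W=world("wrist",d,C); Z=W[...,2]
q=W[(Z>.062)&(Z<.072)&(np.hypot(W[...,0]-.631,W[...,1]-.14)<.05)]; 
r=np.hypot(*(q[:,:2]-[.631,.14]).T); q=q[r<.037]; print("rim",q.min(0),q.max(0),(q.min(0)+q.max(0))/2)
E
```

```text
hit True tcp [0.6315 0.1402 0.0977] t 8.275 F [-0.7 -0.7  5.7]
0.08006708874054318 8.6167
rim [0.60077337 0.10947159 0.0620242 ] [0.66197915 0.17068708 0.06953729] [0.63137626 0.14007933 0.06578074]
```

View pics/w3.png

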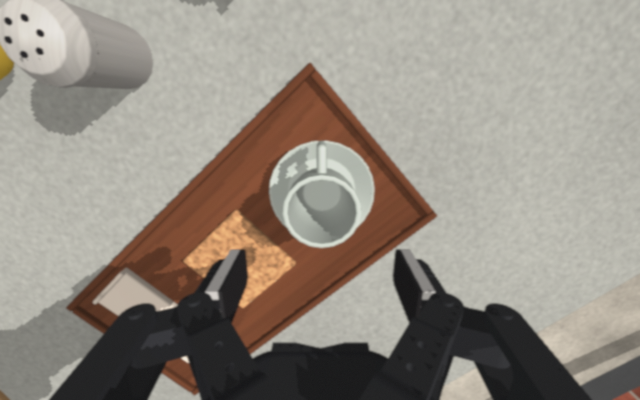

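The cup stands centred on the saucer at (322,210). Next is the jug.

Run:
```python
from h import *
c0=np.array([.4385,.2526]); xyz=[*c0,.24]
b=pose(np.radians(90),xyz); print(b)
env.reach(xyz,quat(b[1])); env.dwell(.2)
C=cam("wrist"); p,d=camera("wrist"); cv2.imwrite("pics/w4.png",p); W=world("wrist",d,C); Z=W[...,2]
print(-C[1].T@C[2])
m=(Z>.057)&(Z<.07)&(np.hypot(W[...,0]-c0[0],W[...,1]-c0[1])<.06)
c=max(cv2.findContours(m.astype(np.uint8),0,1)[0],key=cv2.contourArea)[:,0]
q=np.array([ray("wrist",x,y,.064,C)[:2] for x,y in c]); o,R=circ(q)
for _ in range(15): e=abs(np.hypot(*(q-o).T)-R); k=e<max(.0018,np.median(e)); o,R=circ(q[k])
print("jug",o,R,k.mean())
h=W[(Z>.012)&(Z<.07)]; rr=np.hypot(*(h[:,:2]-o).T); h=h[(rr>.030)&(rr<.055)][:,:2]-o
for s in (1,-1):
    g=h[h[:,0]*s>0]; print(s,len(g),np.degrees(np.arctan2(*g.mean(0)[::-1])))
```

```text
(np.float64(0.36126152451191623), np.float64(7.853981633974483), array([ 0.13956436,  0.44262433, -0.9713805 ,  1.96993935,  0.44649614,
        0.95963397,  0.51889178]))
[0.35509683 0.25172464 0.31022475]
jug [0.43988037 0.25312288] 0.025102325454397553 0.7263157894736842
1 85 -2.008115794778046
-1 168 178.5432667898818
```

View pics/w4.png

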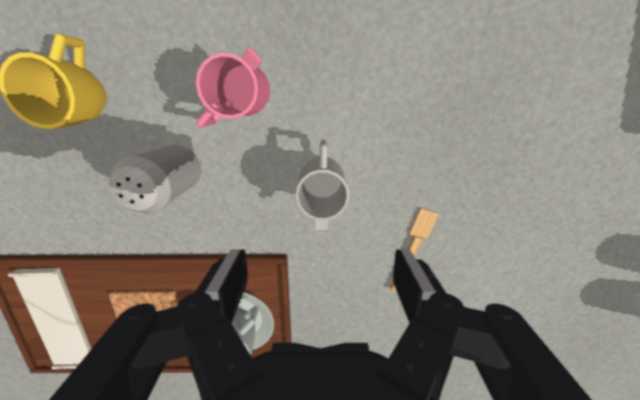

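The wrist view shows the steel open jug at (323,193), handle up and spout down, clear of the shaker (135,190) and pink jug (228,88). I'll grasp and place it.

Run:
```python
from h import *
o=np.array([.4393,.2530])
env.movel([*o,.14],velocity=.25); env.movel([*o,.09],velocity=.1)
env.grip(.04,f_grip=35); s=env.get_state(); print(s["opening"],s["gripper_force"],s["tcp_pos"],s["time"])
z=s["tcp_pos"][2]
env.movel([*o,.24],velocity=.2); s=env.get_state(); print(s["opening"])
o=np.array([.6315,.0215]); xyz=[*o,.24]; b=pose(np.radians(90),xyz); print(b[0])
env.reach(xyz,quat(b[1]))
t=lower(o,z+.021,z+.009)
C=cam("wrist"); p,d=camera("wrist"); cv2.imwrite("pics/w5.png",p)
```

```text
0.04873260991368631 35.220913473223554 [0.43965034 0.25332032 0.09069359] 12.0833
0.04859382772137739
0.5038866967421631
hit True tcp [0.6318 0.0215 0.1025] t 15.4917 F [-1.1 -1.2  4.4]
```

View pics/w5.png

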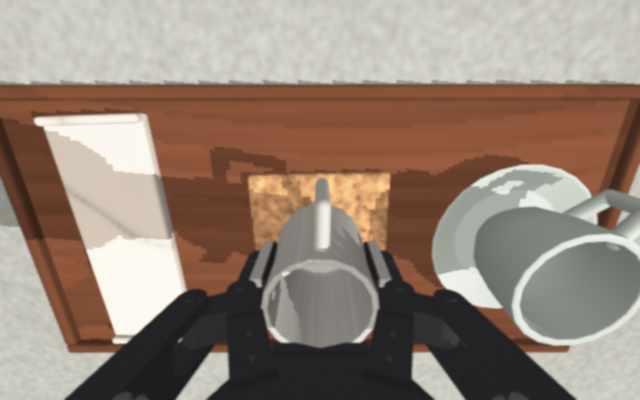

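The jug stands on the coaster, contact at the expected height and centred at (320,300), with the fingers clear of the saucer. I'll release it and go to the spoon.

Run:
```python
from h import *
t=env.get_state()["tcp_pos"]; env.grip(.066); env.movel([*t[:2],.22],velocity=.2)
C=cam("wrist"); p,d=camera("wrist"); W=world("wrist",d,C); Z=W[...,2]
q=W[(Z>.068)&(Z<.082)&(abs(W[...,1]-.0215)<.03)&(abs(W[...,0]-.632)<.045)]; print("jug y",q[:,1].min(),q[:,1].max(),"x",q[:,0].min(),q[:,0].max())
c0=np.array([.544,-.371]); xyz=[*c0,.20]; b=pose(np.radians(70),xyz); print(b)
env.movel([*t[:2],.26],velocity=.3)
env.reach(xyz,quat(b[1])); env.dwell(.2)
C=cam("wrist"); p,d=camera("wrist"); cv2.imwrite("pics/w6.png",p)
S=cv2.cvtColor(p,cv2.COLOR_BGR2HSV)[...,1]; W=world("wrist",d,C)
m=((S>90)&(np.hypot(W[...,0]-c0[0],W[...,1]-c0[1])<.1)&(W[...,2]<.03)).astype(np.uint8)
n,l,s,_=cv2.connectedComponentsWithStats(m); m=l==1+np.argmax(s[1:,4])
ys,xs=np.where(m); P=np.array([ray("wrist",x,y,.008,C)[:2] for x,y in zip(xs,ys)])
a=np.radians(-18)
for _ in range(6):
    u=np.array([np.cos(a),np.sin(a)]); t=P@u; h=P[(t>t.min()+.042)&(t<t.max()-.006)]
    vx,vy,x0,y0=cv2.fitLine(h.astype(np.float32),2,0,.001,.001).ravel(); a=np.arctan2(vy*np.sign(vx),abs(vx))
u=np.array([np.cos(a),np.sin(a)]); t=(P-[x0,y0])@u; w=(h-[x0,y0])@[-u[1],u[0]]
print("spoon axis",np.degrees(a),"len",np.ptp(t),"mid",np.array([x0,y0])+u*(t.min()+t.max())/2,"handle w",np.ptp(w), env.get_state()["time"])
```

```text
jug y -0.004053233570401664 0.04627395046326511 x 0.5881350290999151 0.6671062036107372
(np.float64(0.5518420185755328), np.float64(1.2217304763960306), array([ 1.01132088,  0.66975193, -0.74101656,  1.64777169,  0.51156385,
        1.02752361,  1.32834906]))
spoon axis -21.96878 len 0.11307404315652347 mid [ 0.54436408 -0.37229132] handle w 0.010224843421165745 18.6917
```

View pics/w6.png

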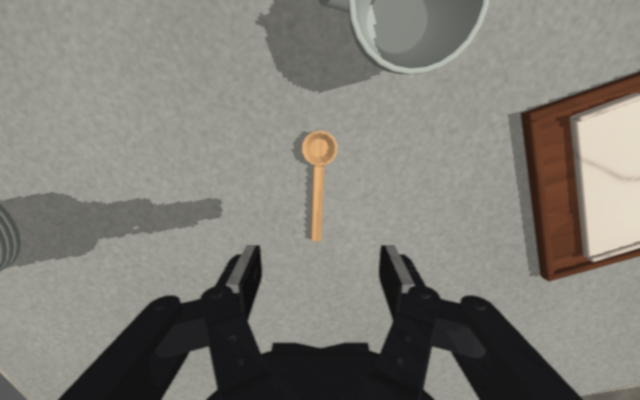

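The wrist view shows the spoon, bowl at (320,148) and handle to (317,240), isolated and aligned with the tool. I'll grasp it.

Run:
```python
from h import *
u=-np.array([np.cos(np.radians(-22)),np.sin(np.radians(-22))])
o=np.array([.5443,-.3720])+.004*u
ph=np.radians(68)
env.grip(.035); env.movel([*o,.14],velocity=.2,rot=quat(ph))
hit=env.movel([*o,.0738],velocity=.06,stop_force=8); print(hit)
env.grip(.006,f_grip=30); s=env.get_state(); print(s["opening"],s["gripper_force"],s["tcp_pos"],s["force"],s["time"])
env.movel([*o,.20],velocity=.15); env.dwell(.2); s=env.get_state(); print(s["opening"],s["tcp_pos"])
C=cam("wrist"); p,d=camera("wrist"); cv2.imwrite("pics/w7.png",p[120:])
for k in (0,):
    b=pose(np.radians(92),[.6335,-.1018,.2]); print(b)
```

```text
False
0.009859754882265098 31.590521335601807 [ 0.54085583 -0.37069479  0.07432279] [ 0.11074767 -0.24712176  3.32429714] 21.125
0.009640239285870277 [ 0.54019964 -0.37028134  0.19891722]
(np.float64(0.36591085599545503), np.float64(1.6057029118347832), array([ 0.64381679,  0.68070301, -0.84286344,  1.68661673,  0.5759239 ,
        1.04058195,  1.21509267]))
```

View pics/w7.png

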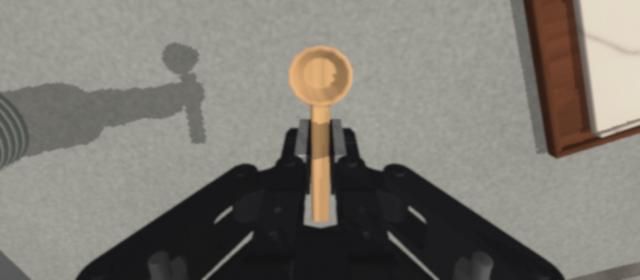

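The spoon is held at its middle, bowl up at (320,75). I'll check its tilt, then place it.

Run:
```python
from h import *
o=np.array([.6300,-.1018]); ph=np.radians(91.8)
env.reach([*o,.2],quat(ph)); env.dwell(.3)
C=cam("wrist"); p,d=camera("wrist"); W=world("wrist",d,C)
hsv=cv2.cvtColor(p,cv2.COLOR_BGR2HSV); m=(hsv[...,1]>90)&(W[...,2]>.11)&(W[...,2]<.16)&(np.abs(W[...,1]-o[1])<.03)
q=W[m]; q=q[np.argsort(q[:,0])]; n=len(q); 
for x in np.arange(q[0,0],q[-1,0],.01):
    k=q[(q[:,0]>=x)&(q[:,0]<x+.01)]; 
    if len(k): print(x.round(3),np.median(k[:,2]).round(4),np.percentile(k[:,2],95).round(4),np.median(k[:,1]).round(4))
print(q[0],q[-1],env.get_state()["tcp_pos"])
```

```text
0.577 0.1344 0.1367 -0.1048
0.587 0.1303 0.1364 -0.1045
0.597 0.1334 0.1365 -0.1048
0.607 0.1344 0.1365 -0.1039
0.617 0.1344 0.1497 -0.1041
0.627 0.1342 0.1489 -0.1036
0.637 0.1341 0.1475 -0.1035
0.647 0.1341 0.1351 -0.1028
0.657 0.1341 0.135 -0.1024
0.667 0.1342 0.135 -0.102
0.677 0.1341 0.1351 -0.1016
0.687 0.1342 0.135 -0.1022
[ 0.57690632 -0.10400489  0.13680894] [ 0.68982286 -0.09769686  0.13338911] [ 0.62990582 -0.10273065  0.19995135]
```

The spoon is level and centred on the rest axis. I'll lower it.

Run:
```python
from h import *
o=np.array([.6300,-.1015])
t=lower(o,.098,.0862,f=4,v=.02)
env.grip(.028); env.movel([*t[:2],.2],velocity=.15)
print(env.get_state()["time"])
env.reach([.45,-.35,.35],env.get_state()["orientation"]); env.dwell(.3)
p,d=camera("top"); cv2.imwrite("pics/top1.png",cv2.resize(np.clip(p[80:300,140:540]*1.5,0,255).astype(np.uint8),(800,440)))
p,d=camera("scene"); cv2.imwrite("pics/scene1.png",cv2.resize(np.clip(p[120:330,180:440]*1.4,0,255).astype(np.uint8),(742,600)))
```

```text
hit True tcp [ 0.6299 -0.1016  0.0883] t 25.1667 F [-1.9  0.3  5.4]
26.3833
```

View pics/top1.png

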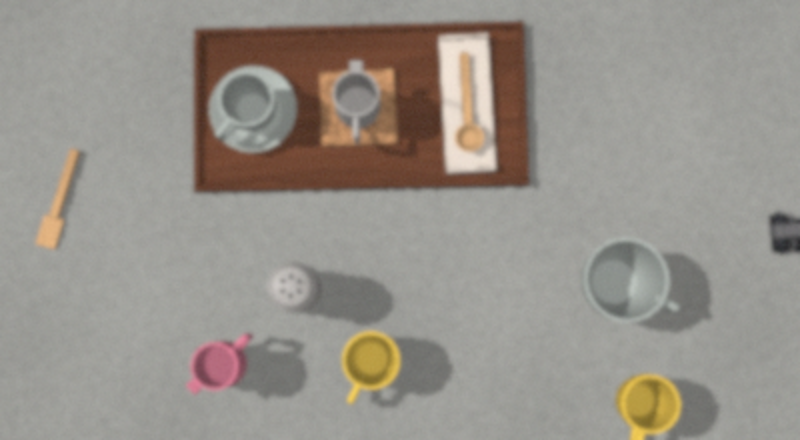

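View pics/scene1.png

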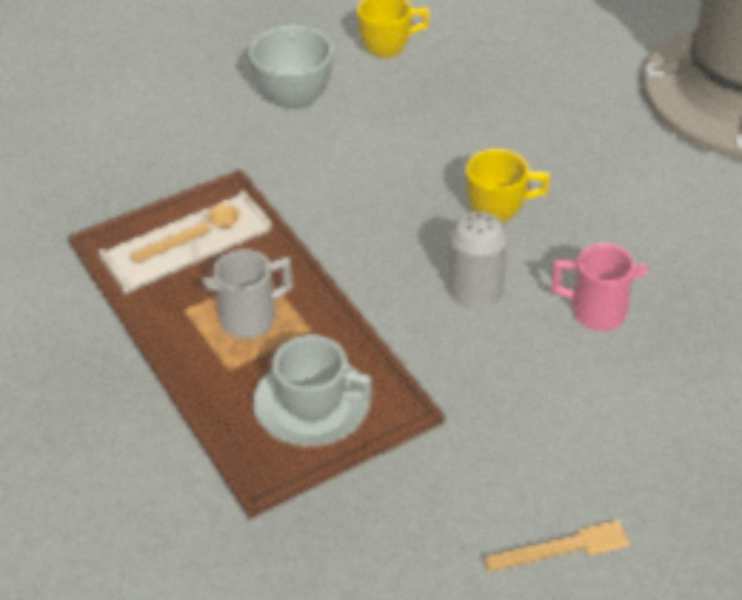

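Both views agree: cup upright on the saucer (top 248,100), jug upright on the coaster (356,97), spoon bowl up lengthwise on the rest (468,105). The look-alikes haven't moved.

```bash
python3 -c "
from h import *
print(job.job_done())"
```

```text
the job is handed in; nothing more can be done
None
```

The job is handed in: the espresso cup is on the saucer, the milk jug on the coaster and the sugar spoon bowl up on the marble rest, set down in that order in about 27 s, and nothing else was moved.

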